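# Snap the applicator cap back onto the cement bottle

### The arm

A 7-joint arm with a two-finger parallel gripper is mounted at the origin on the work surface. World frame = base frame: x ahead of the robot, y to its left, z up, the work surface at z = 0. Lengths are in m, angles in rad, forces in N, time in s.
With the tool pointing down it reaches from about 0.425 to 0.875 m from the base axis. Payload 4.7 kg.
Tool frame: the origin (TCP) lies between the finger pads, 19 mm behind the fingertips; this is the grasp point; z points along the fingers, y is the line along which they close (so a half turn about z gives the same grasp; the last joint's range is limited). The gripper opens to 87 mm and grips with 3 to 60 N. Pads are 19 mm wide; open, the fingers measure 117 mm over their backs; the gripper's body (75 mm by 190 mm) begins 51 mm behind the grasp point.
Start: joints at [0.014, 0.321, -0.07, 1.45, 0.023, 1.371, -0.057], TCP at [0.65, -0, 0.241] pointing down, gripper open.
Joint ranges: [-2.86, 2.86], [-0.3, 2.09], [-1.38, 1.24], [0.06, 2.45], [-1.56, 4.7], [0.09, 2.05], [-2.69, 2.69]. Speed limits (rad/s): [2.57, 2.57, 3.14, 3.14, 3.14, 3.14, 3.14].

### API

Orientations are given as a rotation vector (axis times angle).
In Python, from bench import ctrl, get_image, calibration gives the robot as it stands.
- The arm moves only by the tool apply_moves, never from a script. Its arguments are lists of equal length, an entry for each row: "dp": the shift along the tool's x, y, z in m, a list of three; "twist": the turn, a rotation vector about the tool's x, y, z in rad, a list of three; "fingers": the closure, from 0 (fully open) to 1 (shut). In form: {"dp": [[dx, dy, dz], ...], "twist": [[ax, ay, az], ...], "fingers": [fingers, ...]}. A call has 1 to 10 rows; each row shifts and turns the commanded pose from where the row before left it, along the tool's axes as they then stand; what a row does not reach is not made up. A row lasts 1/10 s, in which the tool goes at most 50 mm and 8.59 degrees, less where a joint would pass 70% of its speed; a pose out of reach is approached as far as the arm can. A call is refused whole if a number of a shift passes 0.05 or a number of a turn 0.15, either way. A call with a gripper value outside its range is refused whole. The fingers move at their own pace and stop on an object; "newtons" is the grip in N (left out, the last holds). Time passes only in rows, so rows that do not move let the fingers close. It gives the time, the measured TCP pose, the force, the opening and the grip force at its end, in the units of the state.
- ctrl.get_state(): the state, without advancing time (a new reading comes with each control period).
- get_image(name): name is "scene" or "side" or "wrist"; returns the picture (400x640x3 uint8, red, green, blue); there is no depth.
- calibration(name): a dict with "fx", "fy", "cx", "cy" (pixels), "k1" (the pictures are not rectified: a ray, as slopes to the right and down, at radius r is drawn at 1 + k1 r^2 times it, then the intrinsics apply), "eye" and "attitude" of the camera in the world; the wrist camera has in their place "hand_eye" (4x4, takes a point from camera to tool coordinates, whose origin is the TCP and whose axes are the flange's). Camera axes: x right, y up, looking along -z (the intrinsics and any distortion apply to the point x, -y, -z); pixel columns grow to the right and rows downward; lengths in m; the calibration is good to about 2 mm. A picture is of the moment at which its call begins: read the wrist's pose just before it. calibration takes no time and is no camera call.
- ctrl.close_job(): hands the job in; it is judged then, once.
The state is a dict: "time": time; "joint_positions": joint angles; "qd": joint speeds; "joint_torque": joint torques, N m; "position": TCP position; "tool_rot": TCP orientation; "ft_force": force on the tool from outside, world axes, zero at the start; "torque": the same for the moment, N m; "grip_width": opening from 0.0 (shut) to 1.0 (fully open); "grip_force": force on a finger pad.
Only numpy, scipy, OpenCV 4.12 (cv2) and the standard library are available. Lean on these libraries where they do the work, as an engineer would, in place of code of your own. Each camera call takes 0.05 s, during which the arm holds its last target. There are 200 camera calls.

### The job

Shut the slide-mount cement bottle before it dries out: draw the applicator cap straight up out of the steel cup by its knob, lower its long rod into the open bottle and press the cap down over the neck until it clicks past the bead and sits fully home. Then keep bearing down: finish while still gripping the knob and pressing the cap firmly onto the bottle, with bottle and cup standing upright. Leave the roller, the loader tube, the ashtray and the slide editor where they are.

Things in the scene. Friction and masses are not known exactly. Their poses are not given: they have to be found in the camera images.
- cap: Black applicator cap, loose, 45 g, round about its z (up). Origin: on the axis at the inner face of its top, which lands on the bottle's rim. Above it a 47 mm flange (upper face 4 mm up) and a ribbed knob 25 mm in diameter from 4 to 38 mm up. Below it a skirt 47 mm outside, 16 mm deep, its inner lip (lowest 3 mm) 33.6 mm in bore, and a long central aluminium rod 6 mm thick with a 9 mm ball end.
- knob (a point): Middle of the cap's knob, on the axis, 24 mm above the cap's origin: where to grip. The knob's round side is plain to grip from any direction.
- rod_tip (a point): Lower end of the applicator rod's ball, on the axis, 80 mm below the cap's origin.
- bottle: Open cement bottle, loose, about 0.35 kg, upright: round amber glass body 66 mm wide, 50 mm high, shoulder up to 70 mm, then a pale plastic neck 30 mm in outer diameter (bore 17 mm) up to the mouth at 90 mm, rim chamfered 3 mm. A sprung snap bead in four lobes, 38 mm across, rings the neck 9 mm below the mouth. Origin: centre of the underside, z up.
- mouth (a point): Centre of the bottle's mouth in the plane of its rim; z up. The cap is home when its origin meets this point. Pressing it on: resistance starts with the cap 10 mm above home, peaks at about 10 N of push (8 to 12) 8 mm above home, drops to 1 or 2 N, and some 4 mm above home the cap jumps down; then it meets the hard rim.
- cup: Steel rinse cup, loose, 0.28 kg, 69 mm across, 76 mm high, with a flat cover that has a 16 mm hole in its middle. The applicator stands in it: rod hanging through the hole, skirt edge resting on the cover (cap origin 16 mm above it), held by its weight only. Cup and bottle stand one to the robot's left and one to its right, either way round. Origin: centre of the underside.
- cup_rim (a point): Centre of the hole in the cup's cover, at its upper face, 76 mm above the cup's underside; z up.
- roller: Bystander: rubber roller 36 mm thick and 70 mm wide in a steel fork with a wooden handle, 165 mm long, lying on the table beyond the work. Origin: on the table below the handle's front end.
- loader: Bystander: red anodised film loader tube, loose, 40 mm in diameter, 110 mm high, standing upright to the robot's right. Origin: centre of the underside.
- ashtray: Bystander: round smoky glass ashtray 114 mm across, 28 mm high, with brass washers in it, to the right. Origin: centre of the underside.
- editor: Bystander: tan plastic slide editor with a small screen and a push button, fixed, 170 x 150 mm, about 175 mm high with the slides in its feed, to the left. Origin: centre of the underside.
Not all that is in view belongs to the job. There is more than one size of the cap; the job needs the smaller.

How it is judged:
By the outcome, as a careful person would: the job done as asked, in the order asked, and still so for the second after the job is handed in, while the arm keeps its last pose, push and grip.
It also fails if it takes over 48 s, if anything falls off the work surface, if the arm or the gripper's body presses on something with over 40 N, if the wrist force passes 120 N, or if a joint passes its speed limit or range.

## Working session

There is one attempt and no reset: what is moved stays moved. The work goes in short steps, Python scripts to look and compute and a tool call to move; the robot and the scene stay as the last step left them, time stands still between calls to the robot, and variables do not carry over. Pictures are saved under pics/ and viewed, at most 10 in all, crops included, and the job is handed in when it is done.

Besides the shell and the picture viewer there is one more tool, called after "Emit:" as name(argument=value, ...), one argument or row to a line, values as JSON. apply_moves: Moves the arm, as the interface text tells. Its arguments: {"type":"object","properties":{"dp":{"type":"array"},"twist":{"type":"array"},"fingers":{"type":"array"},"newtons":{"type":"number"}},"required":["dp","twist","fingers"]}

```bash
mkdir -p pics; ls
python3 - <<'E'
from bench import ctrl,get_image,calibration
import cv2
s=ctrl.get_state();print(s)
for n in("scene","side","wrist"):
    print(n,calibration(n)); cv2.imwrite(f"pics/{n}0.png",get_image(n)[:,:,::-1])
E
```

```text
pics
{'time': 0.0, 'joint_positions': array([ 0.01408234,  0.3218247 , -0.07005483,  1.45168175,  0.02261514,
        1.370803  , -0.05688638]), 'qd': array([-4.33291330e-04,  3.17040854e-04,  2.11442300e-06, -9.90704801e-04,
        7.94704501e-04, -1.32521931e-04,  3.86701517e-04]), 'joint_torque': array([-2.58547143e-04, -4.91284704e+01, -4.03903294e-01, -3.12526345e+01,
       -6.40594075e-02,  4.37659642e-02,  1.61017233e-04]), 'position': array([ 6.49476476e-01, -6.07392913e-05,  2.40156767e-01]), 'tool_rot': array([-2.22049866, -2.22058004,  0.00227603]), 'ft_force': array([-0.46197098,  0.42953113, -0.00910738]), 'torque': array([ 0.02441483, -0.01313836,  0.0515101 ]), 'grip_force': 0.0, 'grip_width': 1.0025558222019197}
scene {'fx': 491.0937893958246, 'fy': 491.0937893958246, 'cx': 316.3603663992154, 'cy': 203.71846658921254, 'k1': -0.1013673433281667, 'eye': array([1.47367824, 0.30219013, 1.26040076]), 'attitude': array([0.45097101, 0.61206808, 1.79310178])}
side {'fx': 426.44724621388536, 'fy': 426.44724621388536, 'cx': 320.2967511226179, 'cy': 202.16926641818776, 'k1': -0.057962665315341694, 'eye': array([0.11888356, 0.82497275, 0.64770499]), 'attitude': array([ 0.36872953, -1.29920135, -2.30109364])}
wrist {'fx': 358.0578290584323, 'fy': 358.0578290584323, 'cx': 320.84628065414046, 'cy': 201.4133290724035, 'k1': -0.05046320405108427, 'hand_eye': array([[ 6.24633909e-04,  9.53248057e-01,  3.02188272e-01,
         8.42292459e-02],
       [ 9.99999801e-01, -5.67855028e-04, -2.75745586e-04,
        -1.21543088e-03],
       [-9.12548143e-05,  3.02188384e-01, -9.53248222e-01,
        -1.44039737e-01],
       [ 0.00000000e+00,  0.00000000e+00,  0.00000000e+00,
         1.00000000e+00]])}
```

View pics/scene0.png

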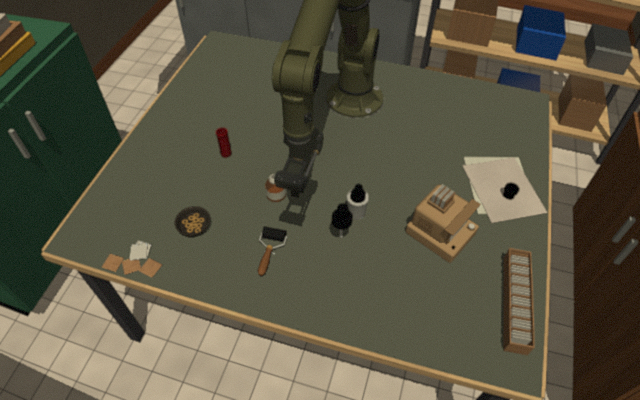

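View pics/side0.png

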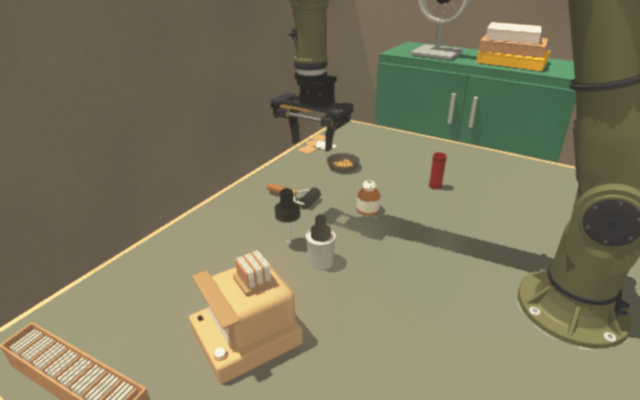

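View pics/wrist0.png

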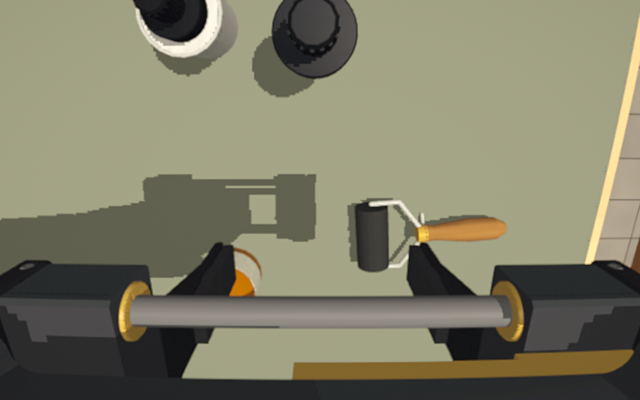

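Run:
```python
import cv2,numpy as np
a=cv2.imread("pics/side0.png")[170:280,250:400]; b=cv2.imread("pics/scene0.png")[165:245,255:375]
a=cv2.resize(a,(800,586),interpolation=cv2.INTER_CUBIC)
b=cv2.resize(b,(800,533),interpolation=cv2.INTER_CUBIC)
cv2.imwrite("pics/a.png",a);cv2.imwrite("pics/b.png",b)
```

```text
(no output)
```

View pics/a.png

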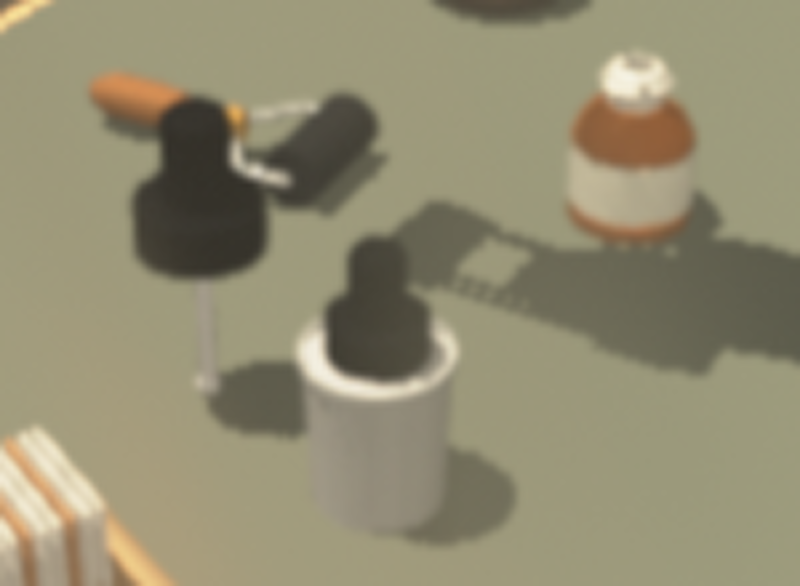

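```bash
cat > h.py <<'E'
import numpy as np,cv2
from bench import ctrl,get_image,calibration
from scipy.spatial.transform import Rotation as R
def cam(n,s=None):
    c=calibration(n)
    if n!="wrist": return c,np.array(c["eye"]),R.from_rotvec(c["attitude"]).as_matrix()
    T=np.eye(4);T[:3,:3]=R.from_rotvec(s["tool_rot"]).as_matrix();T[:3,3]=s["position"]
    T=T@c["hand_eye"];return c,T[:3,3],T[:3,:3]
def ray(n,u,v,s=None):
    c,e,A=cam(n,s);K=np.array([[c["fx"],0,c["cx"]],[0,c["fy"],c["cy"]],[0,0,1]])
    x,y=cv2.undistortPoints(np.array([[[u,v]]],float),K,np.array([c["k1"],0,0,0]))[0,0]
    return e,A@np.array([x,-y,-1])
def hit(n,u,v,z,s=None):
    e,d=ray(n,u,v,s);return e+d*(z-e[2])/d[2]
def proj(n,P,s=None):
    c,e,A=cam(n,s);p=A.T@(np.array(P)-e);x,y=p[0]/-p[2],-p[1]/-p[2];f=1+c["k1"]*(x*x+y*y)
    return c["fx"]*x*f+c["cx"],c["fy"]*y*f+c["cy"]
E
python3 - <<'E'
from h import *
np.set_printoptions(precision=4,suppress=True)
k=hit("side",320.9,216.3,.13);m=hit("side",370,181.8,.09);d=hit("side",288.5,242,0)
print(k,m,d)
s=ctrl.get_state()
for P in(k,m,[*d[:2],.1],[*d[:2],.13]): print(proj("scene",P),proj("wrist",P,s))
# decoy via wrist knob top 312,20
for z in(.1,.12,.14):print(z,hit("wrist",312,22,z,s))
g=cv2.cvtColor(cv2.imread("pics/scene0.png"),6)
n,l,st,ce=cv2.connectedComponentsWithStats((g[180:240,325:380]<35).astype("uint8"))
print(st[1:]+[325,180,0,0,0],ce[1:]+[325,180])
E
```

```text
[0.5349 0.1431 0.13  ] [ 0.5419 -0.1286  0.09  ] [0.6475 0.1175 0.    ]
(np.float64(358.10100307088703), np.float64(184.88327881678157)) (np.float64(145.94534666476395), np.float64(-4.084693135929115))
(np.float64(273.1219888825821), np.float64(175.1910643676132)) (np.float64(211.53895962023142), np.float64(318.23749405731036))
(np.float64(339.51319163727146), np.float64(217.79628148395918)) (np.float64(319.99793718234497), np.float64(41.567377698292745))
(np.float64(339.897971667808), np.float64(211.65235099740983)) (np.float64(319.8285308080498), np.float64(35.8541352630227))
0.1 [0.6417 0.1309 0.1   ]
0.12 [0.6422 0.1276 0.12  ]
0.14 [0.6427 0.1243 0.14  ]
[[351 184  14  18 182]
 [331 203  21  27 404]
 [335 231   1   1   1]
 [345 233   1   1   1]
 [337 234   1   1   1]] [[357.6209 193.4945]
 [341.5446 217.2104]
 [335.     231.    ]
 [345.     233.    ]
 [337.     234.    ]]
```

View pics/b.png

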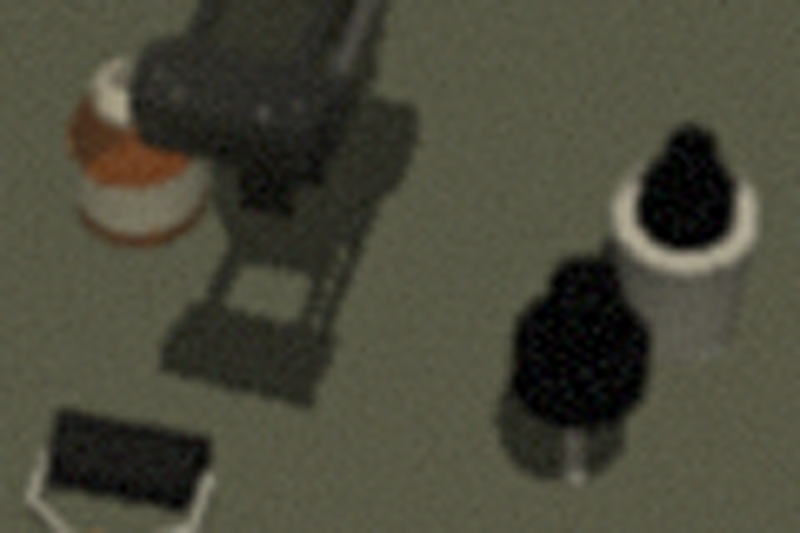

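The cup's cap is at side (321,216), scene (358,186) and is the smaller; the bigger decoy standing on its own rod is at side (287,190), scene (342,215), and the job isn't about that one. The open bottle is at side (370,182), scene (273,175). The scene and side views agree, so I'm moving over the cup.

Emit:
apply_moves(
  dp=[
    [0.0286,-0.023,-0.006],
    [0.0286,-0.023,-0.006],
    [0.0286,-0.023,-0.006],
    [0.0286,-0.023,0],
    [0.0286,-0.023,0],
    [0,0,0],
    [0,0,0],
  ],
  twist=[
    [0,0,0],
    [0,0,0],
    [0,0,0],
    [0,0,0],
    [0,0,0],
    [0,0,0],
    [0,0,0],
  ],
  fingers=[0.3,0.3,0.3,0.3,0.3,0.3,0.3],
)

```text
time: 0.85
position: [0.5346, 0.1436, 0.2593]
tool_rot: [2.219, 2.223, -0.0]
ft_force: [-0.2, -0.8, 0.2]
grip_width: 0.704
grip_force: 0.0
```

Emit:
apply_moves(
  dp=[
    [0,0,0],
    [0,0,0],
    [0,0,0],
    [0,0,0],
    [0,0,0],
    [0,0,0],
    [0,0,0],
    [0,0,0],
    [0,0,0],
    [0,0,0],
  ],
  twist=[
    [0,0,0.14],
    [0,0,0.14],
    [0,0,0.14],
    [0,0,0.14],
    [0,0,0.14],
    [0,0,0.14],
    [0,0,0.14],
    [0,0,0.14],
    [0,0,0.14],
    [0,0,0.14],
  ],
  fingers=[0.3,0.3,0.3,0.3,0.3,0.3,0.3,0.3,0.3,0.3],
)

```text
time: 1.85
position: [0.5359, 0.141, 0.2588]
tool_rot: [3.13, 0.254, -0.001]
ft_force: [-0.1, -0.1, 0.0]
grip_width: 0.702
grip_force: 0.0
```

Emit:
apply_moves(
  dp=[
    [0,0,0],
    [0,0,0],
    [0,0,0],
    [0,0,0],
  ],
  twist=[
    [0,0,0.14],
    [0,0,0.03],
    [0,0,0],
    [0,0,0],
  ],
  fingers=[0.3,0.3,0.3,0.3],
)

```text
time: 2.25
position: [0.5353, 0.1424, 0.2591]
tool_rot: [3.141, 0.003, -0.0]
ft_force: [-0.0, 0.5, -0.4]
grip_width: 0.705
grip_force: 0.0
```

Run:
```python
from h import *
np.set_printoptions(precision=4,suppress=True)
s=ctrl.get_state();print(s["time"],s["position"],R.from_rotvec(s["tool_rot"]).as_matrix(),s["grip_width"],s["joint_positions"],s["ft_force"])
im=get_image("wrist");cv2.imwrite("pics/w1.png",im[:,:,::-1])
for z in(.13,.096,.076):print(proj("wrist",[.535,.143,z],s))
side=get_image("side")
cv2.imwrite("pics/s1.png",side[:,:,::-1]);cv2.imwrite("pics/c1.png",get_image("scene")[:,:,::-1])
# decoy height: vertical line above (0.645,.12)
for z in(.13,.15,.17):print(z,proj("side",[.645,.12,z]),"obs 286.6,189")
print("editor top",[hit("side",u,v,z) for u,v,z in((297,285,.1),(240,258,.17))])
```

```text
2.25 [0.5353 0.1424 0.2591] [[ 1.      0.0021 -0.0001]
 [ 0.0021 -1.     -0.0002]
 [-0.0001  0.0002 -1.    ]] 0.7054230374203418 [-0.2224  0.1127 -0.0929  1.6649  0.0108  1.3647 -1.8856] [-0.0436  0.5497 -0.4036]
(np.float64(320.86875149539276), np.float64(196.65836735136529))
(np.float64(320.85770103434345), np.float64(185.56445799788582))
(np.float64(320.8521947400503), np.float64(180.03750258143774))
0.13 (np.float64(286.49119904346566), np.float64(198.83442921844792)) obs 286.6,189
0.15 (np.float64(286.11895007487846), np.float64(191.54834124451713)) obs 286.6,189
0.17 (np.float64(285.7402387827774), np.float64(184.11269729204483)) obs 286.6,189
editor top [array([0.4738, 0.3304, 0.1   ]), array([0.5555, 0.3878, 0.17  ])]
```

View pics/w1.png

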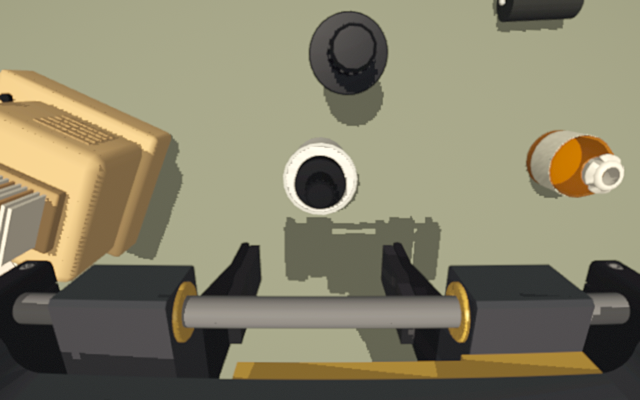

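The wrist view shows the cup ring at (320,178) with the small cap's knob at (320,188), the decoy at (350,50), the bottle mouth at (609,174), and the editor well to the left.

Run:
```python
from h import *
np.set_printoptions(precision=4,suppress=True)
s=ctrl.get_state();im=cv2.imread("pics/w1.png")
hsv=cv2.cvtColor(im,40)
def big(m,x0,y0):
    c=max(cv2.findContours(m.astype("uint8"),0,1)[0],key=cv2.contourArea);e=cv2.fitEllipse(cv2.convexHull(c));return (e[0][0]+x0,e[0][1]+y0),e[1]
def crop(x0,x1,y0,y1):return hsv[y0:y1,x0:x1].astype(int)
h=crop(270,370,130,225); p,ax=big((h[...,1]<25)&(h[...,2]>150),270,130)
print("cup",p,ax,hit("wrist",*p,.076,s))
h=crop(280,360,145,215); p,ax=big(h[...,2]<75,280,145)
print("dark",p,ax)
h=crop(575,635,145,205); p,ax=big((h[...,1]<60)&(h[...,2]>150),575,145)
print("neck",p,ax,hit("wrist",*p,.085,s), hit("wrist",610,174,.09,s))
sd=cv2.imread("pics/side0.png")
g=cv2.cvtColor(sd,6)[205:245,300:345]; m=(g<60)
ys=np.where(m.any(1))[0]; print([(y+205,np.where(m[y])[0].mean().round(1)+300,m[y].sum()) for y in ys][:16])
```

```text
cup (319.7374153137207, 177.44123458862305) (63.64248275756836, 69.76631927490234) [0.5373 0.1445 0.076 ]
dark (319.91040420532227, 182.13980865478516) (49.89775466918945, 52.56709671020508)
neck (610.2338790893555, 184.19987869262695) (61.49243927001953, 91.6404800415039) [ 0.5344 -0.132   0.085 ] [ 0.5454 -0.125   0.09  ]
[]
```

Emit:
apply_moves(
  dp=[
    [0.001,-0.0013,0.02],
    [0,0,0.02],
    [0,0,0.02],
    [0,0,0.02],
    [0,0,0.02],
    [0,0,0.015],
    [0,0,0.01],
    [0,0,0.01],
    [0,0,0.005],
    [0,0,0],
  ],
  twist=[
    [0,0,0],
    [0,0,0],
    [0,0,0],
    [0,0,0],
    [0,0,0],
    [0,0,0],
    [0,0,0],
    [0,0,0],
    [0,0,0],
    [0,0,0],
  ],
  fingers=[0.3,0.3,0.3,0.3,0.3,0.3,0.3,0.3,0.3,0.3],
)

```text
time: 3.4
position: [0.5358, 0.1442, 0.1188]
tool_rot: [3.141, 0.001, -0.001]
ft_force: [0.2, 0.6, -0.2]
grip_width: 0.696
grip_force: 0.0
```

Run:
```python
from h import *
s=ctrl.get_state();print(s["time"],s["position"],s["ft_force"])
a=get_image("wrist")[100:400,120:520];b=get_image("side")[150:270,260:420]
a=cv2.resize(a,(400,300));b=cv2.resize(b,(400,300),interpolation=2)
cv2.imwrite("pics/w2.png",np.hstack([a,b])[:,:,::-1])
for z in(.13,.096):print(proj("wrist",[*s["position"][:2],z],s))
```

```text
3.4 [0.53580261 0.14417732 0.11880873] [ 0.21985728  0.58397779 -0.21175294]
(np.float64(322.40348542048594), np.float64(291.71435437070386))
(np.float64(322.11366280010805), np.float64(255.94122620038385))
```

View pics/w2.png

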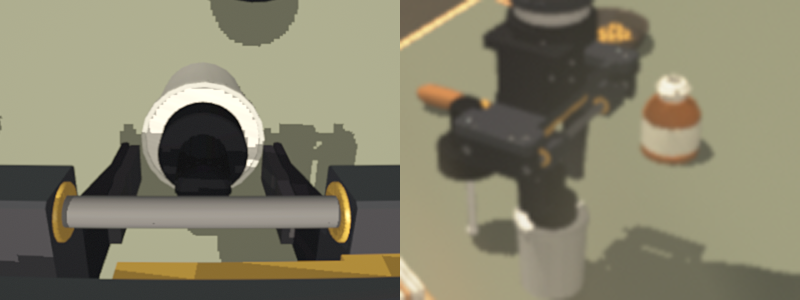

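The knob is centred between the pads (column 322), so I'm closing on it and lifting.

Emit:
apply_moves(
  dp=[
    [0,0,0],
    [0,0,0],
    [0,0,0],
    [0,0,0],
    [0,0,0],
    [0,0,0],
    [0,0,0],
    [0,0,0],
  ],
  twist=[
    [0,0,0],
    [0,0,0],
    [0,0,0],
    [0,0,0],
    [0,0,0],
    [0,0,0],
    [0,0,0],
    [0,0,0],
  ],
  fingers=[1,1,1,1,1,1,1,1],
  newtons=50,
)

```text
time: 4.3
position: [0.5361, 0.1442, 0.1193]
tool_rot: [3.141, 0.001, 0.0]
ft_force: [-0.5, 0.1, 0.4]
grip_width: 0.277
grip_force: 50.0
```

Emit:
apply_moves(
  dp=[
    [0,0,-0.008],
    [0,0,-0.012],
    [0,0,-0.015],
    [0,0,-0.015],
    [0,0,-0.015],
    [0,0,-0.015],
    [0,0,-0.015],
    [0,0,-0.015],
    [0,0,-0.01],
    [0,0,0],
  ],
  twist=[
    [0,0,0],
    [0,0,0],
    [0,0,0],
    [0,0,0],
    [0,0,0],
    [0,0,0],
    [0,0,0],
    [0,0,0],
    [0,0,0],
    [0,0,0],
  ],
  fingers=[1,1,1,1,1,1,1,1,1,1],
)

```text
time: 5.3
position: [0.5369, 0.1446, 0.2412]
tool_rot: [-3.141, -0.001, -0.005]
ft_force: [-0.2, 0.6, -0.9]
grip_width: 0.269
grip_force: 50.0
```

Emit:
apply_moves(
  dp=[
    [0,0.015,0],
    [0,0.025,0],
    [0,0.025,0],
    [0,0.025,0],
    [0,0.025,0],
    [0,0.025,0],
    [0,0.025,0],
    [0,0.025,0],
    [0,0.01,0],
    [0,0,0],
  ],
  twist=[
    [0,0,0],
    [0,0,0],
    [0,0,0],
    [0,0,0],
    [0,0,0],
    [0,0,0],
    [0,0,0],
    [0,0,0],
    [0,0,0],
    [0,0,0],
  ],
  fingers=[1,1,1,1,1,1,1,1,1,1],
)

```text
time: 6.3
position: [0.5355, -0.058, 0.2385]
tool_rot: [3.141, -0.005, -0.002]
ft_force: [-0.6, -0.5, 0.1]
grip_width: 0.273
grip_force: 50.0
```

Run:
```python
from h import *
s=ctrl.get_state();print(s["time"],s["position"],s["tool_rot"])
np.save("s3.npy",[s["position"],s["tool_rot"]])
im=get_image("wrist");cv2.imwrite("pics/w3.png",im[:,:,::-1])
p=s["position"];print("tip",proj("wrist",[p[0],p[1],p[2]-.107],s),"mouth",proj("wrist",[.543,-.127,.09],s))
cv2.imwrite("pics/side3.png",get_image("side")[:,:,::-1]);cv2.imwrite("pics/scene3.png",get_image("scene")[:,:,::-1])
a=cv2.resize(im[100:300,240:540],(800,533),interpolation=2);cv2.imwrite("pics/w3c.png",a[:,:,::-1])
```

```text
6.3 [ 0.53545352 -0.05801979  0.23850797] [ 3.14114923e+00 -4.81650607e-03 -2.31339058e-03]
tip (np.float64(321.67377501548833), np.float64(204.76096017470417)) mouth (np.float64(403.2488278039928), np.float64(180.69395744176182))
```

View pics/w3c.png

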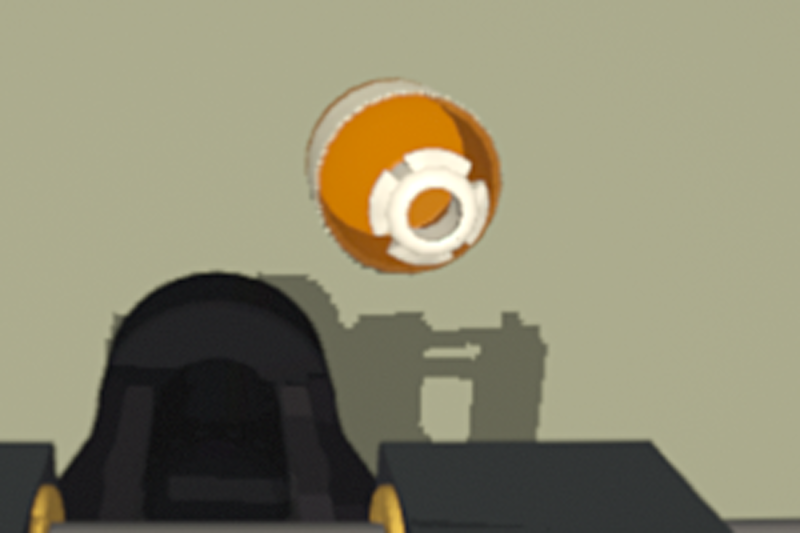

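The crop shows the mouth at crop (434,210), which is wrist (402.8,178.8), and the cap's front edge at crop (217,272), which is wrist (321.4,202).

Run:
```python
from h import *
np.set_printoptions(precision=4,suppress=True)
p,r=np.load("s3.npy");s=dict(position=p,tool_rot=r)
im=cv2.imread("pics/w3.png");hs=cv2.cvtColor(im,40).astype(int)
# bore contour: non-white inside neck
x0,y0=385,160;h=hs[y0:y0+40,x0:x0+40];w=(h[...,1]<45)&(h[...,2]>205)
cs,hi=cv2.findContours(w.astype("uint8"),cv2.RETR_CCOMP,1)
for c,k in zip(cs,hi[0]):
    if cv2.contourArea(c)>60: print("hole" if k[3]>=0 else "outer",cv2.fitEllipse(c)[0]+np.array([x0,y0]),cv2.fitEllipse(c)[1])
print("mouth",hit("wrist",402.75,178.75,.09,s))
for z in(-.0265-.016,-.0225):print("front edge",proj("wrist",[p[0]+.0235,p[1],p[2]+z],s),"obs 321.4,202")
for n in("side","scene"): print(n,"tip",proj(n,[p[0],p[1],p[2]-.107]),"mid",proj(n,[p[0],p[1],p[2]-.075]),"mouth",proj(n,[.5425,-.1275,.09]))
a=cv2.imread("pics/side3.png")[120:240,300:420];b=cv2.imread("pics/scene3.png")[130:230,240:340]
cv2.imwrite("pics/v.png",np.hstack([cv2.resize(a,(400,400),interpolation=2),cv2.resize(b,(400,400),interpolation=2)]))
```

```text
outer [401.9127 178.0044] (36.40998840332031, 39.34907913208008)
hole [402.2201 179.4762] (21.12857437133789, 22.670635223388672)
mouth [ 0.5447 -0.1265  0.09  ]
front edge (np.float64(321.91750781610517), np.float64(200.7852836624225)) obs 321.4,202
front edge (np.float64(322.0506219629514), np.float64(213.03253483361837)) obs 321.4,202
side tip (np.float64(361.25034350567006), np.float64(179.35620112945975)) mid (np.float64(361.82563939106507), np.float64(168.2105255743839)) mouth (np.float64(369.6090263642123), np.float64(181.90950179401028))
scene tip (np.float64(294.4902063040894), np.float64(169.90082734524202)) mid (np.float64(294.1149794302736), np.float64(162.85195741479197)) mouth (np.float64(273.3874502801199), np.float64(175.4184911852703))
```

View pics/v.png

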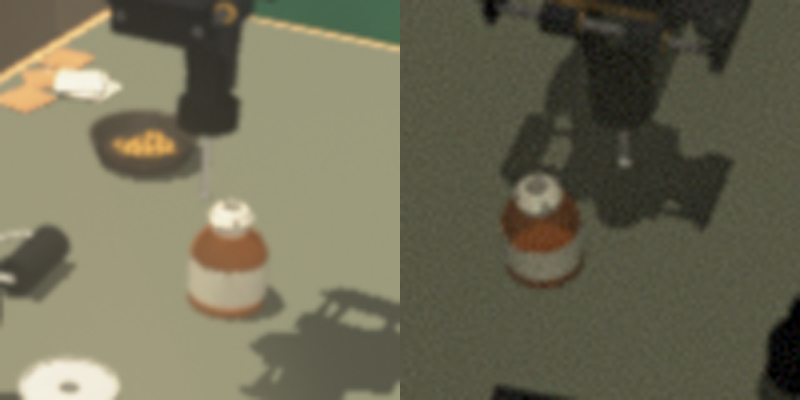

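Emit:
apply_moves(
  dp=[
    [0.0017,0.012,0],
    [0.0017,0.014,0],
    [0.0017,0.014,0],
    [0.0017,0.014,0],
    [0.0017,0.012,0.005],
    [0,0.003,0.01],
    [0,0,0.01],
    [0,0,0],
    [0,0,0],
  ],
  twist=[
    [0,0,0],
    [0,0,0],
    [0,0,0],
    [0,0,0],
    [0,0,0],
    [0,0,0],
    [0,0,0],
    [0,0,0],
    [0,0,0],
  ],
  fingers=[1,1,1,1,1,1,1,1,1],
)

```text
time: 7.35
position: [0.5444, -0.1237, 0.2136]
tool_rot: [-3.141, -0.003, 0.002]
ft_force: [0.9, 0.6, 0.2]
grip_width: 0.276
grip_force: 50.0
```

Run:
```python
from h import *
s=ctrl.get_state();p=s["position"];print(s["time"],p,s["tool_rot"])
for n in("side","scene"):
    cv2.imwrite(f"pics/{n}4.png",get_image(n)[:,:,::-1])
    print(n,"tip",proj(n,[p[0],p[1],p[2]-.107]),"mouth below",proj(n,[p[0],p[1],.09]))
    for d in([.005,0],[0,.005]):print(" 5mm",np.array(proj(n,[p[0]+d[0],p[1]+d[1],.09]))-proj(n,[p[0],p[1],.09]))
a=cv2.imread("pics/side4.png")[145:205,340:400];b=cv2.imread("pics/scene4.png")[140:200,245:305]
cv2.imwrite("pics/v4.png",np.hstack([cv2.resize(i,(400,400),interpolation=2) for i in(a,b)]))
```

```text
7.35 [ 0.54444533 -0.12372095  0.21358743] [-3.14104151e+00 -3.42296136e-03  1.91410325e-03]
side tip (np.float64(368.7008661746346), np.float64(176.9432007042844)) mouth below (np.float64(368.37100695920986), np.float64(182.29509438614912))
 5mm [-1.63985442 -0.44605397]
 5mm [-0.79759338  0.74343536]
scene tip (np.float64(273.93968543830783), np.float64(172.65244297788058)) mouth below (np.float64(274.2989489552542), np.float64(176.1301184811303))
 5mm [-0.54824246  1.15031758]
 5mm [1.49019843 0.35195814]
```

View pics/v4.png

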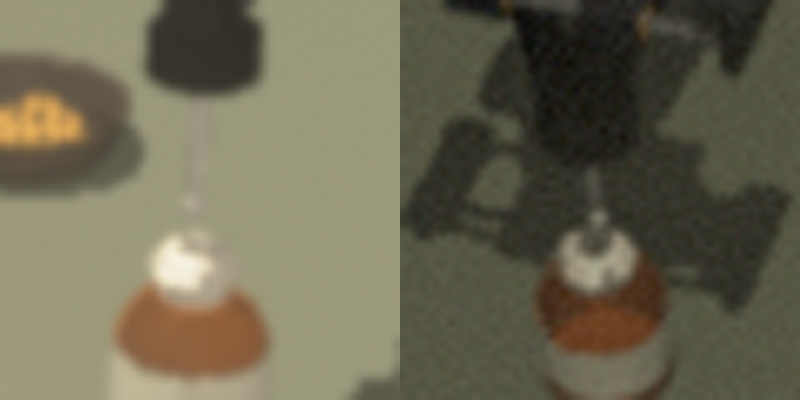

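Emit:
apply_moves(
  dp=[
    [-0.0003,0.0025,0],
    [0,0,0.008],
    [0,0,0.008],
    [0,0,0.008],
    [0,0,0.008],
    [0,0,0.008],
    [0,0,0.01],
    [0,0,0.01],
    [0,0,0],
    [0,0,0],
  ],
  twist=[
    [0,0,0],
    [0,0,0],
    [0,0,0],
    [0,0,0],
    [0,0,0],
    [0,0,0],
    [0,0,0],
    [0,0,0],
    [0,0,0],
    [0,0,0],
  ],
  fingers=[1,1,1,1,1,1,1,1,1,1],
)

```text
time: 8.45
position: [0.5443, -0.1272, 0.154]
tool_rot: [3.142, 0.001, -0.001]
ft_force: [-0.2, 0.2, -0.3]
grip_width: 0.275
grip_force: 50.0
```

Run:
```python
from h import *
s=ctrl.get_state();p=s["position"];print(s["time"],p,s["tool_rot"],s["ft_force"],s["torque"])
for n in("side","scene","wrist"):
    cv2.imwrite(f"pics/{n}5.png",get_image(n)[:,:,::-1])
    for z in(.03,.09): print(n,z,proj(n,[p[0],p[1],z],s))
a=cv2.imread("pics/side5.png")[155:215,340:400];b=cv2.imread("pics/scene5.png")[150:210,245:305]
cv2.imwrite("pics/v5.png",np.hstack([cv2.resize(i,(400,400),interpolation=2) for i in(a,b)]))
```

```text
8.45 [ 0.54434022 -0.12719151  0.15399497] [ 3.14157867e+00  1.37548019e-03 -7.20920343e-04] [-0.18904688  0.1932905  -0.33475591] [0.03821473 0.15588769 0.04345967]
side 0.03 (np.float64(367.7827295982834), np.float64(200.4951441484719))
side 0.09 (np.float64(368.95613781477283), np.float64(181.79118132099245))
scene 0.03 (np.float64(274.56065418344406), np.float64(187.97156330336531))
scene 0.09 (np.float64(273.27730209349505), np.float64(175.86200419499193))
wrist 0.03 (np.float64(321.6862476950425), np.float64(198.13414193361845))
wrist 0.09 (np.float64(321.90153115971196), np.float64(226.4116797294964))
```

View pics/v5.png

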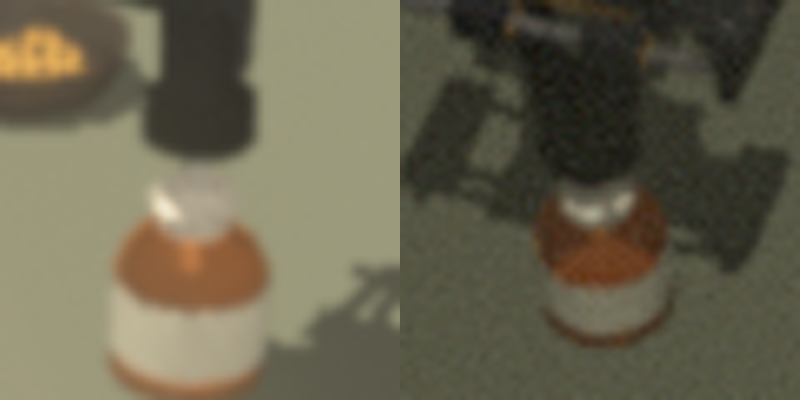

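Run:
```python
from h import *
p,s=None,ctrl.get_state();p=s["position"]
im=cv2.imread("pics/wrist5.png");cv2.imwrite("pics/v6.png",cv2.resize(im[110:290,220:440],(792,648))[:600])
hs=cv2.cvtColor(im,40).astype(int)
o=((hs[...,1]>140)&(hs[...,2]>90)&(hs[...,0]<20));k=hs[...,2]<60
for v in range(130,240,8):
    f=lambda m:(lambda x:(x.min(),x.max(),x.mean().round(1)) if len(x) else None)(np.where(m[v,240:400])[0]+240)
    print(v,f(o),f(k))
```

```text
130 None None
138 None None
146 None None
154 None None
162 None None
170 (np.int64(297), np.int64(343), np.float64(320.0)) None
178 (np.int64(288), np.int64(353), np.float64(320.5)) None
186 (np.int64(282), np.int64(358), np.float64(320.0)) None
194 (np.int64(279), np.int64(362), np.float64(320.5)) None
202 (np.int64(277), np.int64(363), np.float64(318.2)) None
210 (np.int64(277), np.int64(364), np.float64(321.2)) (np.int64(297), np.int64(345), np.float64(321.0))
218 (np.int64(279), np.int64(362), np.float64(320.5)) (np.int64(288), np.int64(354), np.float64(321.0))
226 (np.int64(282), np.int64(282), np.float64(282.0)) (np.int64(284), np.int64(358), np.float64(321.0))
234 None (np.int64(281), np.int64(361), np.float64(321.0))
```

View pics/v6.png

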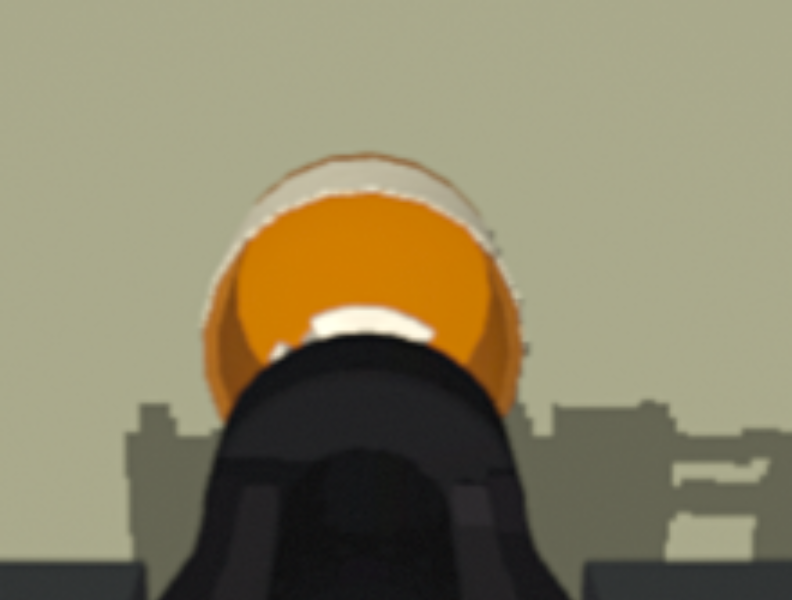

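The cap and bottle axes agree in the wrist view (columns 321.0 and 320.5), and the rod is in the neck with no contact force. I've now viewed 12 pictures, two over the limit of 10, so I'll go on by force and position readings alone.

Emit:
apply_moves(
  dp=[
    [0,0,0.006],
    [0,0,0.006],
    [0,0,0.006],
    [0,0,0.004],
    [0,0,0.002],
    [0,0,0],
  ],
  twist=[
    [0,0,0],
    [0,0,0],
    [0,0,0],
    [0,0,0],
    [0,0,0],
    [0,0,0],
  ],
  fingers=[1,1,1,1,1,1],
)

```text
time: 9.2
position: [0.5442, -0.1272, 0.1298]
tool_rot: [-3.142, -0.001, 0.001]
ft_force: [-0.4, 1.5, 0.3]
grip_width: 0.275
grip_force: 50.0
```

Emit:
apply_moves(
  dp=[
    [0,0,0.001],
    [0,0,0.001],
    [0,0,0.001],
    [0,0,0],
  ],
  twist=[
    [0,0,0],
    [0,0,0],
    [0,0,0],
    [0,0,0],
  ],
  fingers=[1,1,1,1],
  newtons=60,
)

```text
time: 9.6
position: [0.5443, -0.1272, 0.1273]
tool_rot: [-3.142, -0.001, 0.0]
ft_force: [-0.6, 0.9, 0.9]
grip_width: 0.272
grip_force: 60.0
```

Emit:
apply_moves(
  dp=[
    [0,0,0.001],
    [0,0,0.001],
    [0,0,0],
  ],
  twist=[
    [0,0,0],
    [0,0,0],
    [0,0,0],
  ],
  fingers=[1,1,1],
)

```text
time: 9.9
position: [0.5447, -0.1272, 0.126]
tool_rot: [-3.142, -0.001, -0.001]
ft_force: [-1.2, 0.8, 4.9]
grip_width: 0.274
grip_force: 60.0
```

Emit:
apply_moves(
  dp=[
    [0,0,0.001],
    [0,0,0.001],
    [0,0,0],
  ],
  twist=[
    [0,0,0],
    [0,0,0],
    [0,0,0],
  ],
  fingers=[1,1,1],
)

```text
time: 10.2
position: [0.545, -0.1272, 0.1248]
tool_rot: [3.142, 0.001, 0.003]
ft_force: [-2.9, 0.2, 8.3]
grip_width: 0.271
grip_force: 60.0
```

Emit:
apply_moves(
  dp=[
    [0,0,0.001],
    [0,0,0.001],
    [0,0,0],
  ],
  twist=[
    [0,0,0],
    [0,0,0],
    [0,0,0],
  ],
  fingers=[1,1,1],
)

```text
time: 10.5
position: [0.544, -0.1272, 0.1206]
tool_rot: [-3.142, -0.001, 0.001]
ft_force: [-0.0, -0.2, -4.4]
grip_width: 0.27
grip_force: 60.0
```

The resistance peaked near 8 N and then dropped, so the cap is past the bead. I'm pressing on to the rim.

Emit:
apply_moves(
  dp=[
    [0,0,0.001],
    [0,0,0.001],
    [0,0,0.001],
    [0,0,0],
  ],
  twist=[
    [0,0,0],
    [0,0,0],
    [0,0,0],
    [0,0,0],
  ],
  fingers=[1,1,1,1],
)

```text
time: 10.9
position: [0.5445, -0.1273, 0.1181]
tool_rot: [3.141, 0.001, 0.0]
ft_force: [-0.4, -0.2, -1.3]
grip_width: 0.274
grip_force: 60.0
```

Emit:
apply_moves(
  dp=[
    [0,0,0.001],
    [0,0,0.001],
    [0,0,0.001],
    [0,0,0],
  ],
  twist=[
    [0,0,0],
    [0,0,0],
    [0,0,0],
    [0,0,0],
  ],
  fingers=[1,1,1,1],
)

```text
time: 11.3
position: [0.545, -0.1274, 0.117]
tool_rot: [3.141, 0.001, 0.002]
ft_force: [-2.1, 0.9, 7.9]
grip_width: 0.273
grip_force: 60.0
```

Emit:
apply_moves(
  dp=[
    [0,0,0.001],
    [0,0,0.001],
    [0,0,0.001],
    [0,0,0],
    [0,0,0],
  ],
  twist=[
    [0,0,0],
    [0,0,0],
    [0,0,0],
    [0,0,0],
    [0,0,0],
  ],
  fingers=[1,1,1,1,1],
)

```text
time: 11.8
position: [0.5458, -0.1275, 0.1169]
tool_rot: [3.141, 0.001, 0.006]
ft_force: [-8.1, 1.7, 21.6]
grip_width: 0.271
grip_force: 60.0
```

Emit:
apply_moves(
  dp=[
    [-0.001,0,0],
    [-0.0005,0,0],
    [0,0,0],
    [0,0,0],
  ],
  twist=[
    [0,0,0],
    [0,0,0],
    [0,0,0],
    [0,0,0],
  ],
  fingers=[1,1,1,1],
)

```text
time: 12.2
position: [0.545, -0.1274, 0.1168]
tool_rot: [3.141, 0.001, 0.008]
ft_force: [-5.6, 1.7, 19.5]
grip_width: 0.27
grip_force: 60.0
```

Run:
```python
from h import *
s=ctrl.get_state();print(s["time"],s["position"],s["tool_rot"],s["ft_force"],s["torque"])
S={n:get_image(n) for n in("side","scene","wrist")}
for n in S: cv2.imwrite(f"pics/{n}7.png",S[n][:,:,::-1])
# bottle axis and cup from side: label/orange body midline; pale neck visible?
h=cv2.cvtColor(S["side"],cv2.COLOR_RGB2HSV).astype(int)
for v in range(170,218,3):
    r=h[v,345:400];k=np.where(r[:,2]<80)[0]+345;o=np.where((r[:,1]>120)&(r[:,2]>80))[0]+345;w=np.where((r[:,1]<50)&(r[:,2]>150))[0]+345
    print(v,*[(x.min(),x.max(),len(x)) if len(x) else None for x in(k,o,w)])
for z in(.074,.09,.094): print(z,proj("side",[*s["position"][:2],z]))
# cup now vs cover centre
g=h[215:275,295:345];m=((g[...,1]<40)&(g[...,2]>120)).astype("uint8");c=max(cv2.findContours(m,0,1)[0],key=cv2.contourArea);print("cup bbox",cv2.boundingRect(c),cv2.minAreaRect(c))
```

```text
12.2 [ 0.54497877 -0.12736209  0.11677623] [3.14138775e+00 1.24536338e-03 8.21606868e-03] [-5.55096006  1.6639574  19.51192861] [ 0.39312082  1.41512142 -0.0241357 ]
170 (np.int64(351), np.int64(375), 15) None None
173 (np.int64(364), np.int64(375), 12) None None
176 (np.int64(364), np.int64(375), 12) None None
179 (np.int64(363), np.int64(374), 12) None None
182 (np.int64(362), np.int64(376), 15) None None
185 (np.int64(362), np.int64(376), 15) None None
188 (np.int64(363), np.int64(375), 13) None None
191 None (np.int64(359), np.int64(377), 19) None
194 None (np.int64(358), np.int64(378), 21) None
197 None (np.int64(359), np.int64(378), 20) None
200 None (np.int64(366), np.int64(373), 8) None
203 None None None
206 None None None
209 None None None
212 None (np.int64(360), np.int64(376), 3) None
215 None None None
0.074 (np.float64(368.45728345671597), np.float64(186.79055493979286))
0.09 (np.float64(368.77370632026555), np.float64(181.70920260164957))
0.094 (np.float64(368.8533743174626), np.float64(180.42784993420887))
cup bbox (11, 13, 29, 16) ((25.0, 20.5), (15.0, 28.0), 90.0)
```

Emit:
apply_moves(
  dp=[
    [-0.001,0,0.0005],
    [-0.001,0,0.0005],
    [-0.0005,0,0],
    [0,0,0],
    [0,0,0],
    [0,0,0],
  ],
  twist=[
    [0,0,0],
    [0,0,0],
    [0,0,0],
    [0,0,0],
    [0,0,0],
    [0,0,0],
  ],
  fingers=[1,1,1,1,1,1],
)

```text
time: 12.95
position: [0.5446, -0.1273, 0.1167]
tool_rot: [3.141, 0.002, 0.016]
ft_force: [-1.5, 1.3, 19.5]
grip_width: 0.275
grip_force: 60.0
```

```bash
python3 -c "
from bench import ctrl
print(ctrl.get_state()['ft_force']);print(ctrl.close_job())"
```

```text
[-1.4581233   1.28048207 19.52140541]
the job is handed in; nothing more can be done
None
```

The job is handed in at about 13 s: by force and position readings the cap clicked past the bead and sits home on the bottle, with the knob still gripped and about 19.5 N pressing down, but I viewed 12 pictures against the limit of 10.

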